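# Shut the hopper of the table pepper mill and run it one full turn

## Robot

A 7-joint arm with a two-finger parallel gripper is mounted at the origin on the work surface. World frame = base frame: x ahead of the robot, y to its left, z up, the work surface at z = 0. Lengths are in mm, angles in rad, forces in N, time in s.
With the tool pointing down it reaches from about 400 to 875 mm from the base axis. Payload 4.4 kg.
Tool frame: the origin (TCP) lies at the very end of the fingers, on their centre line; the grasp point (between the pads) lies 19 mm behind it (ctrl.grip_depth is the distance from the TCP to the grasp point, in mm); z points along the fingers, x is the direction in which the jaws open and shut, and the axes are right-handed (so a half turn about z gives the same grasp; the last joint's range is limited). The gripper opens to 85 mm and grips with 20 to 120 N. Pads are 22 mm wide; open, the fingers measure 114 mm over their backs; the gripper's body (76 mm by 85 mm) begins 54 mm behind the grasp point. The pads swing forward as they close: fully open they stand 13 mm farther back than shut.
Start: joints at [-1.416, 0.628, 0.038, 1.517, -0.027, 0.996, -0.02], TCP at [142.331, 634.239, 231.313] pointing down, gripper open.
Joint ranges: [-3.06, 3.06], [-0.37, 2.12], [-1.25, 1.32], [0.18, 2.47], [-1.1, 4.24], [0.23, 1.98], [-2.94, 2.94]. Speed limits (rad/s): [2.57, 2.57, 3.14, 3.14, 3.14, 3.14, 3.14].

## Interface

Orientations are given as [roll, pitch, yaw] about the fixed x, y, z axes, in that order (R = Rz(yaw) Ry(pitch) Rx(roll)).
In Python, from cell import ctrl gives the robot as it stands.
- The arm moves only by the shell command python3 -m creep 'ROWS'. ROWS is JSON, a list of rows, each an object with "hand": the opening, from 0 (shut) to 1 (fully open); "travel": the shift along the tool's x, y, z in cm, a list of three; "angular": the turn, a rotation vector about the tool's x, y, z in degrees, a list of three. In form: [{"hand": hand, "travel": [tx, ty, tz], "angular": [rx, ry, rz]}, ...]. A call has 1 to 20 rows; each row is the pose to reach, as a shift and turn from the pose measured when the call began, along the tool's axes at that moment; what a row does not reach only later rows make up. A row lasts 1/10 s, in which the tool goes at most 50 mm and 8.59 degrees, less where a joint would pass 70% of its speed; a pose out of reach is approached as far as the arm can. A call with a gripper value outside its range is refused whole. The fingers move at their own pace and stop on an object; the grip force is fixed at half the most. Time passes only in rows, so rows that repeat a pose let the fingers close. It gives the time, the measured TCP pose, the force and the opening at its end, in the units of the state.
- ctrl.read_state(): the state, without advancing time (a new reading comes with each control period).
- ctrl.get_image(name): name is "side" or "top" or "wrist"; returns a dict with "frame" (400x640x3 uint8, red, green, blue), "fx", "fy", "cx", "cy" (pixels), "D" ([k1, k2, p1, p2, k3] as OpenCV has them; the pictures are not rectified), "origin" and "orientation" of the camera in the world. Camera axes: x right, y down, z forward; pixel columns grow to the right and rows downward; lengths in mm; the calibration is good to about 2 mm. A picture is of the moment at which its call begins. There is no depth.
- ctrl.finish_job(): hands the job in, once; it reports no verdict.
Trained networks look in the newest picture that a camera, given by its name, has taken for a name from the list of things; names that differ only in an ending like _2 or _b are one class to them, and where a whole thing is asked for, a point or a joint stands for the part that bears it (a point fixed in the world has none). Each returns a list of dicts, best first, with "confidence" (0 to 1); they miss things now and then, are a little off and sometimes report something else, mostly with a low value. They report only what shows in the picture. A call takes as long as a camera call.
- ctrl.regions_of(camera, thing): "region" (400x640 bool, what is visible of it).
- ctrl.spot_point(camera, thing): "at" ([x, y, z] in mm, in world coordinates, good to about 4 mm: a listed point, or the origin of a listed thing).
The state is a dict: "clock": time; "qpos": joint angles; "qd": joint speeds; "tau": joint torques, N m; "eef_pos": TCP position; "tool_rot": TCP orientation; "force": force on the tool from outside, world axes, zero at the start; "torque": the same for the moment, N m; "width": finger opening in mm.
Only numpy, scipy, OpenCV 4.12 (cv2) and the standard library are available. Lean on these libraries where they do the work, as an engineer would, in place of code of your own. Each camera call takes 0.05 s, during which the arm holds its last target. There are 200 camera calls.

## Task

The wooden pepper mill has been wiped out and needs a test turn: first push its brown hopper lid shut until it snaps on its catch, then turn the steel wheel clockwise (seen from above) one full turn by its upright wooden knob. Stop with the knob back at the red pointer after that single turn, the lid still snapped shut, and leave the other things on the table where they are.

Things in the scene. Friction and masses are not known exactly. Their poses are not given: they have to be found in the camera images.
- mill: the mill's dark wooden base board, 150 mm (x) by 320 mm (y) by 20 mm, fixed to the table; origin at the centre of its underside, z up. At y = +90 mm it carries the square wooden hopper (120 x 120 mm, rim 110 mm above the table) with the brown lid; at y = -90 mm the round grinding head with the steel wheel
- lid (a joint): angle of the brown plastic hopper lid (128 x 124 mm, 8 mm thick): 0 = shut and snapped on the catch, grows as it opens upward (1.57 = upright). The hinge runs along the mill's y axis on the hopper's far side (mill's +x side); the lid stays where it is left. From about 0.14 rad a spring ball catch at the middle of the front edge resists; about 10 N down at the front edge snaps it home
- lid_hinge (a point): point on the lid's hinge axis, middle of the lid's width, 110 mm above the table; it lies on the lid's underside and its frame turns with the lid (the lid extends along its own -x; own +z is the lid's outer face normal)
- lid_edge (a point): middle of the lid's front (free) edge on the outer face, 128 mm from the hinge axis; turns with the lid. Under it hangs the 30 mm wide snap tab
- wheel (a joint): turn of the steel wheel in rad, growing clockwise seen from above; 0 = knob at the red pointer at the start, 6.28 = back at the pointer after one full turn. Stiff (about 3 N at the knob), stays where it is left; it cannot be turned backwards past the start
- wheel_center (a point): centre of the wheel on its vertical axis, at the height of the rim's top (about 130 mm above the table). Steel spoked wheel: rim circle of radius 70 mm, rim bar 14 mm thick, three spokes, hub 2 mm higher than the rim
- wheel_knob (a point): centre of the top of the upright wooden knob on the wheel's rim: 70 mm from the axis, 26 mm in diameter, its top 42 mm above the rim's top; moves with the wheel
- pointer (a point): top of the fixed red pointer, a 22 mm wide block just outside the rim with a red stripe running under the wheel towards the hub; this point is 101 mm from the wheel's axis, no higher than the rim; marks where the knob starts and must come back to
- tray: bystander: stainless steel tray 200 x 240 x 18 mm, 5 mm floor, origin under its centre; carries the salt shaker, egg cup and mug
- salt_shaker: bystander: glass salt shaker with steel cap, 44 mm diameter, 85 mm tall, origin under its centre
- egg_cup: bystander: white ceramic egg cup, 48 mm diameter, 62 mm tall, origin under its centre
- mug: bystander: blue mug, 76 mm diameter, 90 mm tall, handle at its +y, origin under its centre
- lunch_box: bystander: closed brown plastic lunch box 130 x 180 x 66 mm, origin under its centre
- bowl: bystander: green bowl, 140 mm diameter, 60 mm tall, origin under its centre
- spoon: bystander: steel spoon lying flat along its own x, about 190 mm long

How it is judged:
By the outcome, as a careful person would: the job done as asked, in the order asked, and still so for the second after the job is handed in, with the robot touching nothing.
It also fails if it takes over 69 s, if anything falls off the work surface, if the arm or the gripper's body presses on something with over 40 N, if the wrist force passes 120 N, or if a joint passes its speed limit or range.

## Working session

There is one attempt and no reset: what is moved stays moved. The work goes in short steps, Python scripts to look and compute and a shell command to move; the robot and the scene stay as the last step left them, time stands still between calls to the robot, and variables do not carry over. Pictures are saved under pics/ and viewed, about 8 in all and at most 12, crops included, and the job is handed in when it is done.

```bash
mkdir -p pics; ls
python3 - <<'E'
from cell import ctrl
import cv2,numpy as np
s=ctrl.read_state(); print(s)
for n in ["side","top"]:
    im=ctrl.get_image(n); cv2.imwrite(f"pics/{n}0.png",im["frame"][:,:,::-1])
    print(n,im["fx"],im["origin"],im["orientation"])
    for t in ["mill","lid_hinge","lid_edge","wheel_center","wheel_knob","pointer","tray","mug","salt_shaker","lunch_box","bowl","spoon"]:
        r=ctrl.spot_point(n,t); print(t,[(np.round(d["at"]).tolist(),round(d["confidence"],2)) for d in r[:2]])
E
```

```text
pics
{'clock': 0.0, 'qpos': array([-1.41577303,  0.62932186,  0.03845258,  1.51836034, -0.02702029,
        0.9963272 , -0.020009  ]), 'qd': array([ 0.00167381,  0.00025236,  0.00114875, -0.00078193,  0.00021267,
        0.00059372,  0.00052373]), 'tau': array([-8.91570210e-06, -5.63396502e+01,  1.22627556e+00, -1.93442774e+01,
        1.10446976e-02,  1.05427866e-02, -5.62627331e-07]), 'eef_pos': array([142.20565077, 633.60929507, 230.40747194]), 'tool_rot': array([3.14157953e+00, 1.89855705e-03, 1.34994455e+00]), 'force': array([-0.01533642,  0.12474971, -0.89605547]), 'torque': array([-0.02750231, -0.0081065 ,  0.00848763]), 'width': 85.57513766523407}
side 450.7165798560323 [ -157.70437877 -1038.3778464   1217.19039568] [-2.28647944 -0.01981367 -0.51482335]
mill [([543.0, 18.0, -4.0], 0.95)]
lid_hinge [([541.0, 20.0, -4.0], 0.56)]
lid_edge [([580.0, 97.0, 231.0], 0.66)]
wheel_center [([518.0, -71.0, 127.0], 0.8)]
wheel_knob [([478.0, -126.0, 173.0], 0.76)]
pointer [([466.0, -153.0, 128.0], 0.63)]
tray [([487.0, 441.0, -0.0], 0.72)]
mug [([483.0, 379.0, 5.0], 0.71)]
salt_shaker [([434.0, 502.0, 8.0], 0.72)]
lunch_box [([379.0, -461.0, 3.0], 0.76)]
bowl [([589.0, -444.0, 2.0], 0.94)]
spoon [([317.0, 243.0, 5.0], 0.69)]
top 448.4812234829485 [ 296.65000261   42.83932312 1396.8703457 ] [-3.00266728 -0.01122346 -1.54308296]
mill [([546.0, 21.0, 1.0], 0.92)]
lid_hinge [([619.0, 85.0, 113.0], 0.77)]
lid_edge [([580.0, 98.0, 229.0], 0.9)]
wheel_center [([520.0, -71.0, 130.0], 0.9)]
wheel_knob []
pointer [([471.0, -162.0, 127.0], 0.63), ([544.0, 22.0, -0.0], 0.25)]
tray [([488.0, 442.0, 1.0], 0.91)]
mug [([481.0, 375.0, 4.0], 0.94)]
salt_shaker [([432.0, 504.0, 3.0], 0.8)]
lunch_box [([377.0, -457.0, 1.0], 0.82), ([430.0, 504.0, 3.0], 0.74)]
bowl [([589.0, -447.0, -6.0], 0.98)]
spoon [([323.0, 240.0, 3.0], 0.91)]
```

View pics/side0.png

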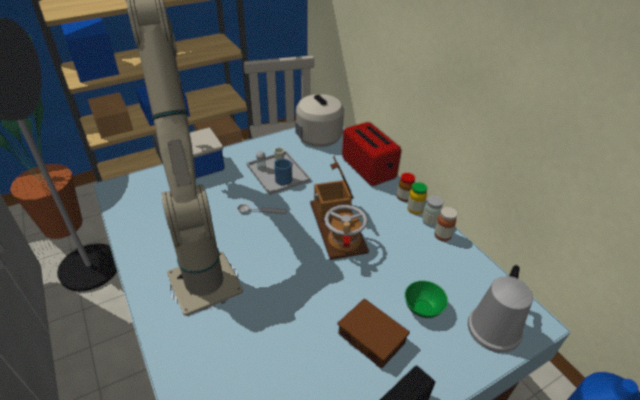

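View pics/top0.png

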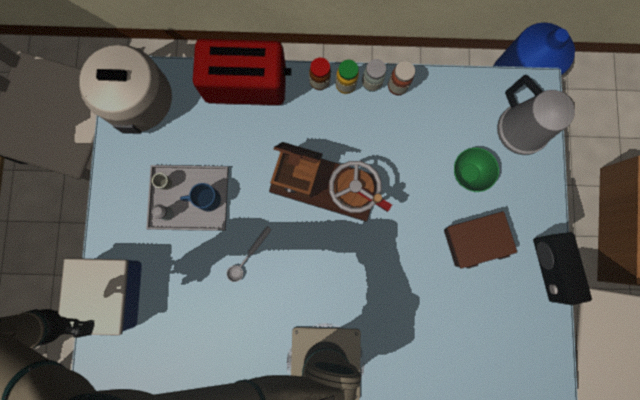

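The side picture shows the mill at (340,205) with its lid standing open at about 64° and the knob near (347,240). In the top picture the wheel is at (355,187), the knob at (378,198) and the red pointer at (385,204). The spotted points fit the given sizes: centre to knob 69 mm, centre to pointer about 100 mm, mill yaw about -16°.

```bash
cat > h.py <<'E'
from cell import ctrl
import numpy as np
from scipy.spatial.transform import Rotation as R
W=np.array([519.,-71.]); YAW=-0.279
X=np.array([np.cos(YAW),np.sin(YAW)]); Y=np.array([-np.sin(YAW),np.cos(YAW)])
def mill(x,y,z,W=W): # mill coords about the wheel axis (hopper at y=180)
    return np.r_[W+x*X+y*Y,z]
def rel(p,yaw=None,s=None):
    s=s or ctrl.read_state(); r=R.from_euler('xyz',s["tool_rot"])
    t=r.inv().apply(np.array(p)-s["eef_pos"])/10
    a=np.zeros(3) if yaw is None else (r.inv()*R.from_euler('xyz',[np.pi,0,yaw])).as_rotvec(degrees=True)
    return np.round(t,2).tolist(),np.round(a,1).tolist()
E
python3 -c "
from h import *
yw=np.pi/2+YAW
print(rel(mill(72,180,300),yw), mill(72,180,300))
"
```

```text
([-43.01, 60.43, -6.87], [-0.0, 0.0, 3.3]) [637.78685648  82.21123564 300.        ]
```

```bash
python3 -m creep '[{"hand":0,"travel":[0,0,-6.9],"angular":[0,0,0]},{"hand":0,"travel":[0,0,-6.9],"angular":[0,0,0]},{"hand":0,"travel":[-43,60.4,-6.9],"angular":[0,0,3.3]},{"hand":0,"travel":[-43,60.4,-6.9],"angular":[0,0,3.3]},{"hand":0,"travel":[-43,60.4,-6.9],"angular":[0,0,3.3]},{"hand":0,"travel":[-43,60.4,-6.9],"angular":[0,0,3.3]},{"hand":0,"travel":[-43,60.4,-6.9],"angular":[0,0,3.3]},{"hand":0,"travel":[-43,60.4,-6.9],"angular":[0,0,3.3]},{"hand":0,"travel":[-43,60.4,-6.9],"angular":[0,0,3.3]},{"hand":0,"travel":[-43,60.4,-6.9],"angular":[0,0,3.3]},{"hand":0,"travel":[-43,60.4,-6.9],"angular":[0,0,3.3]},{"hand":0,"travel":[-43,60.4,-6.9],"angular":[0,0,3.3]},{"hand":0,"travel":[-43,60.4,-6.9],"angular":[0,0,3.3]},{"hand":0,"travel":[-43,60.4,-6.9],"angular":[0,0,3.3]},{"hand":0,"travel":[-43,60.4,-6.9],"angular":[0,0,3.3]},{"hand":0,"travel":[-43,60.4,-6.9],"angular":[0,0,3.3]},{"hand":0,"travel":[-43,60.4,-6.9],"angular":[0,0,3.3]},{"hand":0,"travel":[-43,60.4,-6.9],"angular":[0,0,3.3]},{"hand":0,"travel":[-43,60.4,-6.9],"angular":[0,0,3.3]},{"hand":0,"travel":[-43,60.4,-6.9],"angular":[0,0,3.3]}]'
python3 - <<'E'
from h import *
import cv2
s=ctrl.read_state(); print(s["clock"],s["qpos"].round(2),s["width"])
im=ctrl.get_image("wrist"); cv2.imwrite("pics/w1.png",im["frame"][:,:,::-1]); print(im["origin"])
for c in ["wrist","top"]:
  if c=="top": ctrl.get_image(c)
  for t in ["lid_edge","lid_hinge","wheel_center","wheel_knob","pointer"]:
    print(c,t,[(np.round(d["at"]).tolist(),round(d["confidence"],2)) for d in ctrl.spot_point(c,t)[:1]])
print(rel(mill(61,180,222),np.pi/2+YAW))
E
```

```text
clock: 3.3
eef_pos: [636.8, 83.9, 300.1]
tool_rot: [-3.14, -0.001, 1.294]
force: [0.1, 0.4, -0.5]
width: 0.3
3.3 [-0.27  0.56  0.17  1.45 -0.1   1.14  1.21] 0.2671643427388904
[566.32415186 102.32416744 441.03012294]
wrist lid_edge []
wrist lid_hinge [([626.0, 88.0, 111.0], 0.68)]
wrist wheel_center [([522.0, -71.0, 129.0], 0.74)]
wrist wheel_knob [([478.0, -128.0, 176.0], 0.7)]
wrist pointer [([467.0, -158.0, 125.0], 0.57)]
top lid_edge []
top lid_hinge [([544.0, 20.0, 1.0], 0.38)]
top wheel_center [([520.0, -70.0, 129.0], 0.91)]
top wheel_knob [([479.0, -134.0, 173.0], 0.97)]
top pointer [([466.0, -160.0, 125.0], 0.58)]
([-0.01, -1.06, 7.83], [-0.0, 0.0, 0.0])
```

View pics/w1.png

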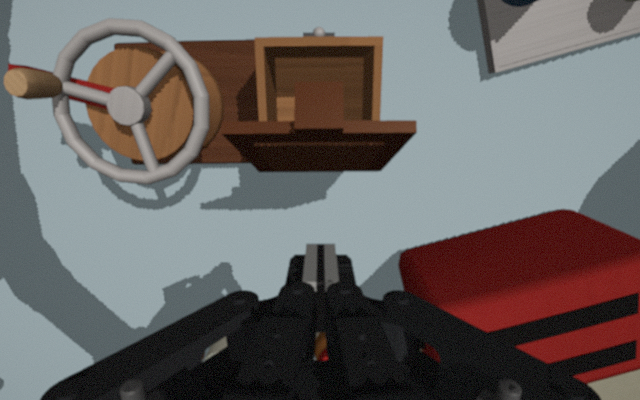

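The wrist picture shows the fingers at (320,250) on the outer side of the lid. The lid's free edge runs (225..415,127) and is centred on the tool. Pushing along the lid's arc now.

```bash
python3 -m creep '[{"hand":0,"travel":[0,-1,4],"angular":[0,0,0]},{"hand":0,"travel":[0,-1,7.8],"angular":[0,0,0]},{"hand":0,"travel":[0,-1,7.8],"angular":[0,0,0]},{"hand":0,"travel":[0,-2.5,8.1],"angular":[0,0,0]},{"hand":0,"travel":[0,-4.1,8.6],"angular":[0,0,0]},{"hand":0,"travel":[0,-5.3,9.2],"angular":[0,0,0]},{"hand":0,"travel":[0,-6.5,9.9],"angular":[0,0,0]},{"hand":0,"travel":[0,-7.6,10.9],"angular":[0,0,0]},{"hand":0,"travel":[0,-8.6,12],"angular":[0,0,0]},{"hand":0,"travel":[0,-9.4,13.2],"angular":[0,0,0]},{"hand":0,"travel":[0,-10.1,14.5],"angular":[0,0,0]},{"hand":0,"travel":[0,-10.5,15.6],"angular":[0,0,0]},{"hand":0,"travel":[0,-10.9,16.7],"angular":[0,0,0]},{"hand":0,"travel":[0,-11.1,17.4],"angular":[0,0,0]},{"hand":0,"travel":[0,-11.1,18],"angular":[0,0,0]},{"hand":0,"travel":[0,-11.1,18.4],"angular":[0,0,0]},{"hand":0,"travel":[0,-11.1,18.6],"angular":[0,0,0]},{"hand":0,"travel":[0,-11.1,18.6],"angular":[0,0,0]}]'
```

```text
clock: 5.7
eef_pos: [532.0, 113.3, 118.3]
tool_rot: [3.14, -0.002, 1.292]
force: [-8.3, -0.6, 27.7]
width: 0.4
```

```bash
python3 -m creep '[{"hand":0,"travel":[0,0,-4],"angular":[0,0,0]},{"hand":0.6,"travel":[0,0,-9],"angular":[0,0,0]},{"hand":0.6,"travel":[-8,0,-16],"angular":[0,0,0]},{"hand":0.6,"travel":[-8,0,-16],"angular":[0,0,0]},{"hand":0.6,"travel":[-8,0,-16],"angular":[0,0,0]},{"hand":0.6,"travel":[-8,0,-16],"angular":[0,0,0]}]'
python3 - <<'E'
from h import *
import cv2
im=ctrl.get_image("wrist"); cv2.imwrite("pics/w2.png",im["frame"][:,:,::-1])
for c in ["wrist","top","side"]:
  if c!="wrist": ctrl.get_image(c)
  for t in ["lid_edge","lid_hinge","wheel_center","wheel_knob","pointer"]:
    print(c,t,[(np.round(d["at"]).tolist(),round(d["confidence"],2)) for d in ctrl.spot_point(c,t)[:1]])
a=np.radians(237.5)
K=np.array([520+70*np.cos(a),-71+70*np.sin(a),230]); print(K,rel(K,np.radians(130)))
E
```

```text
clock: 6.3
eef_pos: [510.9, 34.8, 280.3]
tool_rot: [3.135, -0.004, 1.289]
force: [-0.4, 0.4, -2.1]
width: 51.0
wrist lid_edge [([498.0, 123.0, 122.0], 0.71)]
wrist lid_hinge [([628.0, 87.0, 113.0], 0.94)]
wrist wheel_center [([521.0, -71.0, 125.0], 0.78)]
wrist wheel_knob [([480.0, -128.0, 175.0], 0.86)]
wrist pointer [([470.0, -158.0, 130.0], 0.6)]
top lid_edge [([495.0, 122.0, 118.0], 0.89)]
top lid_hinge [([623.0, 86.0, 112.0], 0.77)]
top wheel_center [([520.0, -71.0, 129.0], 0.88)]
top wheel_knob [([480.0, -131.0, 173.0], 0.8)]
top pointer [([468.0, -160.0, 129.0], 0.6)]
side lid_edge [([502.0, 121.0, 116.0], 0.98)]
side lid_hinge [([528.0, 512.0, 6.0], 0.72)]
side wheel_center [([519.0, -71.0, 128.0], 0.84)]
side wheel_knob [([480.0, -132.0, 173.0], 0.71)]
side pointer [([469.0, -156.0, 130.0], 0.64)]
[ 482.38902742 -130.03740121  230.        ] ([-16.73, 1.94, 4.78], [0.2, -0.1, -56.0])
```

View pics/w2.png

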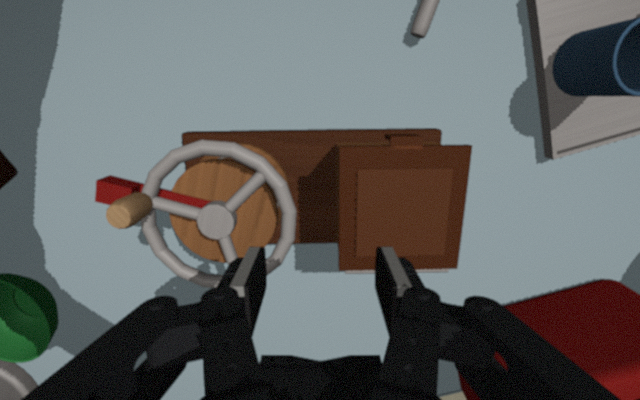

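Lid lies flat: its edge is at z ≈ 118, in the picture at (395,140). The knob is at (128,208) beside the red pointer at (118,190). Next I go over the knob, descend and grip.

```bash
python3 -m creep '[{"hand":0.6,"travel":[-5,0.6,1.5],"angular":[0.2,-0.1,-8]},{"hand":0.6,"travel":[-9,1,3],"angular":[0.2,-0.1,-16]},{"hand":0.6,"travel":[-13,1.5,4.5],"angular":[0.2,-0.1,-24]},{"hand":0.6,"travel":[-16.7,1.9,4.8],"angular":[0.2,-0.1,-32]},{"hand":0.6,"travel":[-16.7,1.9,4.8],"angular":[0.2,-0.1,-40]},{"hand":0.6,"travel":[-16.7,1.9,4.8],"angular":[0.2,-0.1,-48]},{"hand":0.6,"travel":[-16.7,1.9,4.8],"angular":[0.2,-0.1,-56]},{"hand":0.6,"travel":[-16.7,1.9,4.8],"angular":[0.2,-0.1,-56]},{"hand":0.6,"travel":[-16.7,1.9,4.8],"angular":[0.2,-0.1,-56]}]'
python3 - <<'E'
from h import *
import cv2
im=ctrl.get_image("wrist"); cv2.imwrite("pics/w3.png",im["frame"][:,:,::-1])
for t in ["wheel_center","wheel_knob","pointer"]:
    print(t,[(np.round(d["at"]).tolist(),round(d["confidence"],2)) for d in ctrl.spot_point("wrist",t)[:1]])
print(ctrl.read_state()["qpos"].round(2),rel([482.4,-130.3,139],np.radians(130)))
E
```

```text
clock: 8.1
eef_pos: [482.1, -129.7, 229.9]
tool_rot: [-3.141, 0.0, 2.266]
force: [0.9, 0.4, 0.1]
width: 51.2
wheel_center [([522.0, -72.0, 126.0], 0.9)]
wheel_knob [([482.0, -131.0, 172.0], 0.76)]
pointer [([468.0, -159.0, 126.0], 0.85)]
[ 0.24  0.42 -0.05  1.93  0.03  0.8   2.44] ([-0.08, -0.02, 9.08], [-0.0, 0.0, -0.0])
```

View pics/w3.png

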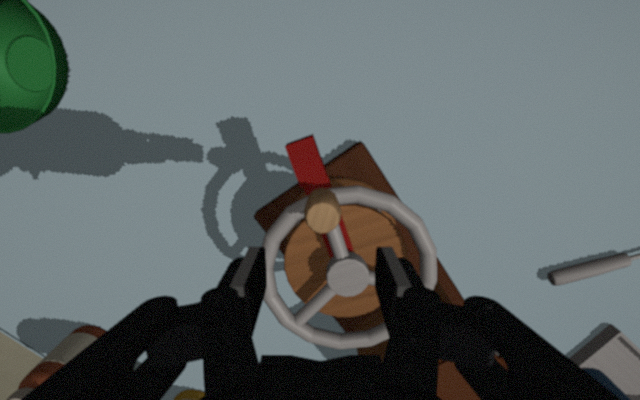

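The knob top at (322,210) lies on the tool's centre line, between the fingers at (250..390). Descend and grip.

```bash
python3 -m creep '[{"hand":0.6,"travel":[0,0,4.5],"angular":[0,0,0]},{"hand":0.6,"travel":[0,0,9],"angular":[0,0,0]},{"hand":0.6,"travel":[0,0,9],"angular":[0,0,0]},{"hand":0,"travel":[0,0,9],"angular":[0,0,0]},{"hand":0,"travel":[0,0,9],"angular":[0,0,0]},{"hand":0,"travel":[0,0,9],"angular":[0,0,0]},{"hand":0,"travel":[0,0,9],"angular":[0,0,0]},{"hand":0,"travel":[0,0,9],"angular":[0,0,0]}]'
cat >> h.py <<'E'
C=np.array([520.5,-71.3])
def arc(total,n,C=C,r=70,s=None,hold=0.):
    """rows for turning clockwise by total deg: from the measured pose along the circle, relative to it"""
    s=s or ctrl.read_state(); p=s["eef_pos"][:2]; psi=s["tool_rot"][2]
    a=np.arctan2(*(p-C)[::-1]); print("knob angle",np.degrees(a)%360,"radius",np.hypot(*(p-C)),"yaw",np.degrees(psi),"z",s["eef_pos"][2],"q7",s["qpos"][6],"F",s["force"].round(1),"w",s["width"])
    for f in np.linspace(0,total,n+1)[1:]:
        b=a-np.radians(f); d=(C+r*np.r_[np.cos(b),np.sin(b)]-p)/10
        print(round(f,1),[round(float(v),2) for v in (d@[np.cos(psi),np.sin(psi)],d@[np.sin(psi),-np.cos(psi)])])
E
python3 -c "
from h import *
arc(90,18)"
```

```text
clock: 9.1
eef_pos: [483.3, -129.5, 141.7]
tool_rot: [3.14, 0.003, 2.268]
force: [-1.2, 1.4, 7.0]
width: 23.7
knob angle 237.4293500512473 radius 69.04586611645912 yaw 129.96927206492458 z 141.7428306270078 q7 2.4292712188440873 F [-1.2  1.4  7. ] w 23.71923923097563
5.0 [0.56, -0.25]
10.0 [1.16, -0.35]
15.0 [1.77, -0.41]
20.0 [2.38, -0.41]
25.0 [2.99, -0.35]
30.0 [3.59, -0.25]
35.0 [4.18, -0.09]
40.0 [4.75, 0.12]
45.0 [5.31, 0.38]
50.0 [5.84, 0.69]
55.0 [6.34, 1.04]
60.0 [6.8, 1.43]
65.0 [7.24, 1.86]
70.0 [7.63, 2.33]
75.0 [7.98, 2.83]
80.0 [8.28, 3.36]
85.0 [8.54, 3.91]
90.0 [8.75, 4.49]
```

```bash
python3 -m creep '[{"hand":0,"travel":[0.56,-0.2,-0.1],"angular":[0,0,5]},{"hand":0,"travel":[1.16,-0.3,-0.2],"angular":[0,0,10]},{"hand":0,"travel":[1.77,-0.4,-0.2],"angular":[0,0,15]},{"hand":0,"travel":[2.38,-0.4,-0.2],"angular":[0,0,20]},{"hand":0,"travel":[2.99,-0.35,-0.2],"angular":[0,0,25]},{"hand":0,"travel":[3.59,-0.25,-0.2],"angular":[0,0,30]},{"hand":0,"travel":[4.18,-0.1,-0.2],"angular":[0,0,35]},{"hand":0,"travel":[4.75,0.1,-0.2],"angular":[0,0,40]},{"hand":0,"travel":[5.3,0.4,-0.2],"angular":[0,0,45]},{"hand":0,"travel":[5.84,0.7,-0.2],"angular":[0,0,50]},{"hand":0,"travel":[6.34,1.04,-0.2],"angular":[0,0,55]},{"hand":0,"travel":[6.8,1.43,-0.2],"angular":[0,0,60]}]'
python3 -c "
from h import *
arc(100,20)"
```

```text
clock: 10.3
eef_pos: [449.6, -69.3, 142.0]
tool_rot: [3.139, 0.003, 1.216]
force: [3.8, -5.9, -28.7]
width: 23.0
knob angle 178.3980013957326 radius 70.96411512678914 yaw 69.68114750739676 z 142.04549581058484 q7 1.583352700846455 F [  3.8  -5.9 -28.7] w 23.043213918608984
5.0 [0.62, -0.08]
10.0 [1.22, -0.2]
15.0 [1.82, -0.26]
20.0 [2.43, -0.28]
25.0 [3.04, -0.24]
30.0 [3.65, -0.14]
35.0 [4.24, 0.0]
40.0 [4.82, 0.2]
45.0 [5.38, 0.44]
50.0 [5.91, 0.74]
55.0 [6.42, 1.08]
60.0 [6.9, 1.46]
65.0 [7.34, 1.88]
70.0 [7.74, 2.34]
75.0 [8.1, 2.84]
80.0 [8.42, 3.36]
85.0 [8.69, 3.91]
90.0 [8.91, 4.47]
95.0 [9.08, 5.06]
100.0 [9.2, 5.66]
```

```bash
python3 -m creep '[{"hand":0,"travel":[0.62,-0.08,0],"angular":[0,0,5]},{"hand":0,"travel":[1.22,-0.2,0],"angular":[0,0,10]},{"hand":0,"travel":[1.82,-0.26,0],"angular":[0,0,15]},{"hand":0,"travel":[2.43,-0.28,0],"angular":[0,0,20]},{"hand":0,"travel":[3.04,-0.24,0],"angular":[0,0,25]},{"hand":0,"travel":[3.65,-0.14,0],"angular":[0,0,30]},{"hand":0,"travel":[4.24,0,0],"angular":[0,0,35]},{"hand":0,"travel":[4.82,0.2,0],"angular":[0,0,40]},{"hand":0,"travel":[5.38,0.44,0],"angular":[0,0,45]},{"hand":0,"travel":[5.91,0.74,0],"angular":[0,0,50]},{"hand":0,"travel":[6.42,1.08,0],"angular":[0,0,55]},{"hand":0,"travel":[6.9,1.46,0],"angular":[0,0,60]},{"hand":0,"travel":[7.34,1.88,0],"angular":[0,0,65]},{"hand":0,"travel":[7.74,2.34,0],"angular":[0,0,70]},{"hand":0,"travel":[8.1,2.84,0],"angular":[0,0,75]},{"hand":0,"travel":[8.42,3.36,0],"angular":[0,0,80]},{"hand":0,"travel":[8.69,3.91,0],"angular":[0,0,85]},{"hand":0,"travel":[8.91,4.47,0],"angular":[0,0,90]},{"hand":0,"travel":[9.08,5.06,0],"angular":[0,0,95]},{"hand":0,"travel":[9.2,5.66,0],"angular":[0,0,100]}]'
python3 -c "
from h import *
arc(110,20)"
```

```text
clock: 12.3
eef_pos: [531.6, -3.5, 141.9]
tool_rot: [3.137, 0.002, -0.534]
force: [-8.2, -3.1, -1.2]
width: 23.5
knob angle 80.7176583851933 radius 68.6639123511784 yaw -30.614154553225344 z 141.88556227131863 q7 0.14383385148480018 F [-8.2 -3.1 -1.2] w 23.470153254630645
5.5 [0.59, -0.34]
11.0 [1.24, -0.49]
16.5 [1.91, -0.58]
22.0 [2.58, -0.6]
27.5 [3.25, -0.56]
33.0 [3.91, -0.46]
38.5 [4.56, -0.29]
44.0 [5.2, -0.06]
49.5 [5.8, 0.23]
55.0 [6.38, 0.57]
60.5 [6.92, 0.97]
66.0 [7.42, 1.42]
71.5 [7.87, 1.91]
77.0 [8.28, 2.45]
82.5 [8.63, 3.02]
88.0 [8.93, 3.62]
93.5 [9.16, 4.25]
99.0 [9.34, 4.9]
104.5 [9.45, 5.56]
110.0 [9.5, 6.23]
```

```bash
python3 -m creep '[{"hand":0,"travel":[0.59,-0.25,0],"angular":[0,0,5.5]},{"hand":0,"travel":[1.24,-0.45,0],"angular":[0,0,11]},{"hand":0,"travel":[1.91,-0.56,0],"angular":[0,0,16.5]},{"hand":0,"travel":[2.58,-0.6,0],"angular":[0,0,22]},{"hand":0,"travel":[3.25,-0.56,0],"angular":[0,0,27.5]},{"hand":0,"travel":[3.91,-0.46,0],"angular":[0,0,33]},{"hand":0,"travel":[4.56,-0.29,0],"angular":[0,0,38.5]},{"hand":0,"travel":[5.2,-0.06,0],"angular":[0,0,44]},{"hand":0,"travel":[5.8,0.23,0],"angular":[0,0,49.5]},{"hand":0,"travel":[6.38,0.57,0],"angular":[0,0,55]},{"hand":0,"travel":[6.92,0.97,0],"angular":[0,0,60.5]},{"hand":0,"travel":[7.42,1.42,0],"angular":[0,0,66]},{"hand":0,"travel":[7.87,1.91,0],"angular":[0,0,71.5]},{"hand":0,"travel":[8.28,2.45,0],"angular":[0,0,77]},{"hand":0,"travel":[8.63,3.02,0],"angular":[0,0,82.5]},{"hand":0,"travel":[8.93,3.62,0],"angular":[0,0,88]},{"hand":0,"travel":[9.16,4.25,0],"angular":[0,0,93.5]},{"hand":0,"travel":[9.34,4.9,0],"angular":[0,0,99]},{"hand":0,"travel":[9.45,5.56,0],"angular":[0,0,104.5]},{"hand":0,"travel":[9.5,6.23,0],"angular":[0,0,110]}]'
python3 -c "
from h import *
arc(10,2)"
```

```text
clock: 14.3
eef_pos: [577.0, -104.8, 141.9]
tool_rot: [3.132, -0.009, -2.458]
force: [-11.8, 2.0, 3.8]
width: 23.1
knob angle 329.29949986002265 radius 65.65887433556935 yaw -140.8219791515845 z 141.86155303232223 q7 -1.384364710856947 F [-11.8   2.    3.8] w 23.057011107310043
5.0 [0.43, -0.59]
10.0 [1.03, -0.73]
```

```bash
python3 -m creep '[{"hand":0.6,"travel":[0,0,0],"angular":[0,0,0]},{"hand":0.6,"travel":[0,0,0],"angular":[0,0,0]},{"hand":0.6,"travel":[0,0,-4],"angular":[0,0,0]},{"hand":0.6,"travel":[0,0,-8],"angular":[0,0,0]},{"hand":0.6,"travel":[0,0,-8],"angular":[0,0,-8]},{"hand":0.6,"travel":[0,0,-8],"angular":[0,0,-16]},{"hand":0.6,"travel":[0,0,-8],"angular":[0,0,-24]},{"hand":0.6,"travel":[0,0,-8],"angular":[0,0,-32]},{"hand":0.6,"travel":[0,0,-8],"angular":[0,0,-40]},{"hand":0.6,"travel":[0,0,-8],"angular":[0,0,-48]},{"hand":0.6,"travel":[0,0,-8],"angular":[0,0,-56]},{"hand":0.6,"travel":[0,0,-8],"angular":[0,0,-64]},{"hand":0.6,"travel":[0,0,-8],"angular":[0,0,-72]},{"hand":0.6,"travel":[0,0,-8],"angular":[0,0,-80]},{"hand":0.6,"travel":[0,0,-8],"angular":[0,0,-88]},{"hand":0.6,"travel":[0,0,-8],"angular":[0,0,-96]},{"hand":0.6,"travel":[0,0,-8],"angular":[0,0,-104]},{"hand":0.6,"travel":[0,0,-8],"angular":[0,0,-112]},{"hand":0.6,"travel":[0,0,-8],"angular":[0,0,-120]}]'
python3 - <<'E'
from h import *
for c in ["wrist","top","side"]:
  ctrl.get_image(c)
  for t in ["lid_edge","wheel_center","wheel_knob"]:
    print(c,t,[(np.round(d["at"]).tolist(),round(d["confidence"],2)) for d in ctrl.spot_point(c,t)[:1]])
P=np.array([(483.3,-129.5),(449.6,-69.3),(531.6,-3.5),(577,-104.8)])
from scipy.optimize import least_squares as ls
print("fit",ls(lambda v:np.hypot(*(P-v).T)-70,[520,-71]).x)
print(rel([578,-107,222],np.radians(59)),ctrl.read_state()["qpos"].round(2))
E
```

```text
clock: 16.2
eef_pos: [579.1, -104.6, 222.8]
tool_rot: [3.14, 0.01, -0.356]
force: [-0.4, -0.1, 0.7]
width: 51.4
wrist lid_edge []
wrist wheel_center [([519.0, -69.0, 128.0], 0.79)]
wrist wheel_knob [([578.0, -107.0, 175.0], 0.74)]
top lid_edge [([498.0, 120.0, 118.0], 0.78)]
top wheel_center []
top wheel_knob []
side lid_edge [([499.0, 125.0, 115.0], 0.81)]
side wheel_center [([518.0, -72.0, 128.0], 0.66)]
side wheel_knob []
fit [518.24200267 -70.21394531]
([0.08, 0.19, -0.02], [-0.3, 0.7, -79.8]) [-0.3   0.65  0.72  1.71 -0.5   0.99  0.24]
```

```bash
python3 -m creep '[{"hand":0.6,"travel":[0,0.2,0],"angular":[-0.3,0.7,-8]},{"hand":0.6,"travel":[0,0.2,0],"angular":[-0.3,0.7,-16]},{"hand":0.6,"travel":[0,0.2,0],"angular":[-0.3,0.7,-24]},{"hand":0.6,"travel":[0,0.2,0],"angular":[-0.3,0.7,-32]},{"hand":0.6,"travel":[0,0.2,0],"angular":[-0.3,0.7,-40]},{"hand":0.6,"travel":[0.1,0.2,0],"angular":[-0.3,0.7,-48]},{"hand":0.6,"travel":[0.1,0.2,0],"angular":[-0.3,0.7,-56]},{"hand":0.6,"travel":[0.1,0.2,0],"angular":[-0.3,0.7,-64]},{"hand":0.6,"travel":[0.1,0.2,0],"angular":[-0.3,0.7,-72]},{"hand":0.6,"travel":[0.1,0.2,0],"angular":[-0.3,0.7,-80]},{"hand":0.6,"travel":[0.1,0.2,0],"angular":[-0.3,0.7,-80]},{"hand":0.6,"travel":[0.1,0.2,4],"angular":[-0.3,0.7,-80]},{"hand":0.6,"travel":[0.1,0.2,8],"angular":[-0.3,0.7,-80]},{"hand":0.6,"travel":[0.1,0.2,8.1],"angular":[-0.3,0.7,-80]},{"hand":0,"travel":[0.1,0.2,8.1],"angular":[-0.3,0.7,-80]},{"hand":0,"travel":[0.1,0.2,8.1],"angular":[-0.3,0.7,-80]},{"hand":0,"travel":[0.1,0.2,8.1],"angular":[-0.3,0.7,-80]},{"hand":0,"travel":[0.1,0.2,8.1],"angular":[-0.3,0.7,-80]}]'
python3 -c "
from h import *
print(ctrl.read_state()['qpos'].round(2))
arc(80,16,C=np.array([519.5,-71]))"
```

```text
clock: 18.6
eef_pos: [578.4, -107.6, 142.7]
tool_rot: [3.139, -0.001, 1.032]
force: [-0.9, -1.3, 4.6]
width: 23.0
[-0.04  0.67  0.28  1.79 -0.26  0.72  1.41]
knob angle 328.1800659728658 radius 69.35560047408131 yaw 59.12563788124844 z 142.69024697819492 q7 1.4147498014681772 F [-0.9 -1.3  4.6] w 23.04608395941843
5.0 [-0.61, 0.03]
10.0 [-1.21, -0.06]
15.0 [-1.81, -0.2]
20.0 [-2.39, -0.4]
25.0 [-2.95, -0.64]
30.0 [-3.49, -0.93]
35.0 [-3.99, -1.27]
40.0 [-4.47, -1.65]
45.0 [-4.92, -2.07]
50.0 [-5.32, -2.52]
55.0 [-5.69, -3.01]
60.0 [-6.0, -3.54]
65.0 [-6.28, -4.08]
70.0 [-6.5, -4.65]
75.0 [-6.68, -5.23]
80.0 [-6.8, -5.83]
```

```bash
python3 -m creep '[{"hand":0,"travel":[-0.61,0.03,0],"angular":[0,0,5]},{"hand":0,"travel":[-1.21,-0.06,0],"angular":[0,0,10]},{"hand":0,"travel":[-1.81,-0.2,0],"angular":[0,0,15]},{"hand":0,"travel":[-2.39,-0.4,0],"angular":[0,0,20]},{"hand":0,"travel":[-2.95,-0.64,0],"angular":[0,0,25]},{"hand":0,"travel":[-3.49,-0.93,0],"angular":[0,0,30]},{"hand":0,"travel":[-3.99,-1.27,0],"angular":[0,0,35]},{"hand":0,"travel":[-4.47,-1.65,0],"angular":[0,0,40]},{"hand":0,"travel":[-4.92,-2.07,0],"angular":[0,0,45]},{"hand":0,"travel":[-5.32,-2.52,0],"angular":[0,0,50]},{"hand":0,"travel":[-5.69,-3.01,0],"angular":[0,0,55]},{"hand":0,"travel":[-6,-3.54,0],"angular":[0,0,60]},{"hand":0,"travel":[-6.28,-4.08,0],"angular":[0,0,65]},{"hand":0,"travel":[-6.5,-4.65,0],"angular":[0,0,70]},{"hand":0,"travel":[-6.68,-5.23,0],"angular":[0,0,75]},{"hand":0,"travel":[-6.8,-5.83,0],"angular":[0,0,80]}]'
python3 -c "
from h import *
from h import *
for c in ['wrist','side']:
  ctrl.get_image(c)
  for t in ['wheel_knob','wheel_center','pointer']:
    print(c,t,[(np.round(d['at']).tolist(),round(d['confidence'],2)) for d in ctrl.spot_point(c,t)[:1]])
print(rel([482.2,-130,142.5]))
arc(10,2,C=np.array([519.5,-71]))"
```

```text
clock: 20.2
eef_pos: [492.5, -136.7, 142.7]
tool_rot: [3.141, -0.002, -0.367]
force: [-1.9, -1.8, -2.3]
width: 23.3
wrist wheel_knob [([492.0, -136.0, 173.0], 0.69)]
wrist wheel_center [([522.0, -70.0, 127.0], 0.69)]
wrist pointer [([465.0, -158.0, 127.0], 0.63)]
side wheel_knob [([492.0, -133.0, 177.0], 0.56)]
side wheel_center [([518.0, -66.0, 127.0], 0.97)]
side pointer [([467.0, -155.0, 130.0], 0.56)]
([-1.19, -0.27, 0.02], [0.0, 0.0, 0.0])
knob angle 247.54484156391624 radius 71.0829683848613 yaw -20.775786719835725 z 142.71852228681007 q7 0.48788620266153954 F [-4.8 -2.8  1.5] w 23.616770665018663
5.0 [-0.61, -0.15]
10.0 [-1.21, -0.25]
```

```bash
python3 -m creep '[{"hand":0,"travel":[-0.6,-0.15,0],"angular":[0,0,5]},{"hand":0,"travel":[-1.15,-0.24,0],"angular":[0,0,9.5]},{"hand":0,"travel":[-1.15,-0.24,0],"angular":[0,0,9.5]},{"hand":0,"travel":[-1.15,-0.24,0],"angular":[0,0,9.5]}]'
python3 -c "
from h import *
arc(2,2,C=np.array([519.5,-71]))"
```

```text
clock: 21.0
eef_pos: [481.5, -131.4, 142.7]
tool_rot: [3.14, -0.001, -0.527]
force: [-5.2, -3.4, -3.1]
width: 23.4
knob angle 237.8140277161677 radius 71.36495929522931 yaw -30.21630574150841 z 142.73620420069344 q7 0.3669650595762027 F [-5.2 -3.4 -3.1] w 23.361629745447033
1.0 [-0.12, -0.14]
2.0 [-0.24, -0.15]
```

```bash
python3 -m creep '[{"hand":0.6,"travel":[0,0,0],"angular":[0,0,0]},{"hand":0.6,"travel":[0,0,0],"angular":[0,0,0]},{"hand":0.6,"travel":[0,0,-4],"angular":[0,0,0]},{"hand":0.6,"travel":[0,0,-9],"angular":[0,0,0]},{"hand":0.6,"travel":[0,0,-14],"angular":[0,0,0]},{"hand":0.6,"travel":[-4,17,-16],"angular":[0,0,0]},{"hand":0.6,"travel":[-4,17,-16],"angular":[0,0,0]},{"hand":0.6,"travel":[-4,17,-16],"angular":[0,0,0]},{"hand":0.6,"travel":[-4,17,-16],"angular":[0,0,0]},{"hand":0.6,"travel":[-4,17,-16],"angular":[0,0,0]},{"hand":0.6,"travel":[-4,17,-16],"angular":[0,0,0]}]'
python3 - <<'E'
from h import *
import cv2
o=[cv2.imread("pics/top0.png")[140:240,260:420],cv2.imread("pics/side0.png")[140:270,280:400]]
n=[]
for c in ["top","side"]:
  im=ctrl.get_image(c)["frame"][:,:,::-1]; n.append(im)
  for t in ["lid_edge","wheel_center","wheel_knob","pointer","mug","salt_shaker","egg_cup","bowl","lunch_box","spoon"]:
    print(c,t,[(np.round(d["at"]).tolist(),round(d["confidence"],2)) for d in ctrl.spot_point(c,t)[:1]])
n=[n[0][140:240,260:420],n[1][140:270,280:400]]
rows=[np.hstack([cv2.resize(a,(400,int(a.shape[0]*400/a.shape[1])),interpolation=3) for a in (o[i],n[i])]) for i in (0,1)]
cv2.imwrite("pics/cmp.png",cv2.resize(np.vstack(rows),None,fx=.85,fy=.85))
E
```

```text
clock: 22.1
eef_pos: [362.1, -257.9, 303.5]
tool_rot: [3.142, -0.002, -0.527]
force: [1.0, 0.2, -0.3]
width: 51.2
top lid_edge [([497.0, 122.0, 118.0], 0.86)]
top wheel_center [([518.0, -71.0, 129.0], 0.95)]
top wheel_knob [([482.0, -131.0, 173.0], 0.71)]
top pointer [([468.0, -160.0, 126.0], 0.91)]
top mug [([482.0, 373.0, 1.0], 0.57)]
top salt_shaker [([433.0, 505.0, 2.0], 0.56)]
top egg_cup [([467.0, -164.0, 126.0], 0.72)]
top bowl [([589.0, -445.0, -4.0], 0.67)]
top lunch_box [([479.0, 375.0, 3.0], 0.68)]
top spoon []
side lid_edge [([499.0, 124.0, 116.0], 0.64)]
side wheel_center [([522.0, -68.0, 127.0], 0.64)]
side wheel_knob [([479.0, -128.0, 173.0], 0.86)]
side pointer [([466.0, -154.0, 128.0], 0.78)]
side mug [([480.0, -127.0, 177.0], 0.5)]
side salt_shaker [([432.0, 503.0, 8.0], 0.47)]
side egg_cup [([527.0, 514.0, 6.0], 0.67)]
side bowl [([593.0, -445.0, 3.0], 0.82)]
side lunch_box [([379.0, -460.0, -0.0], 0.7)]
side spoon [([318.0, 244.0, 4.0], 0.48)]
```

View pics/cmp.png

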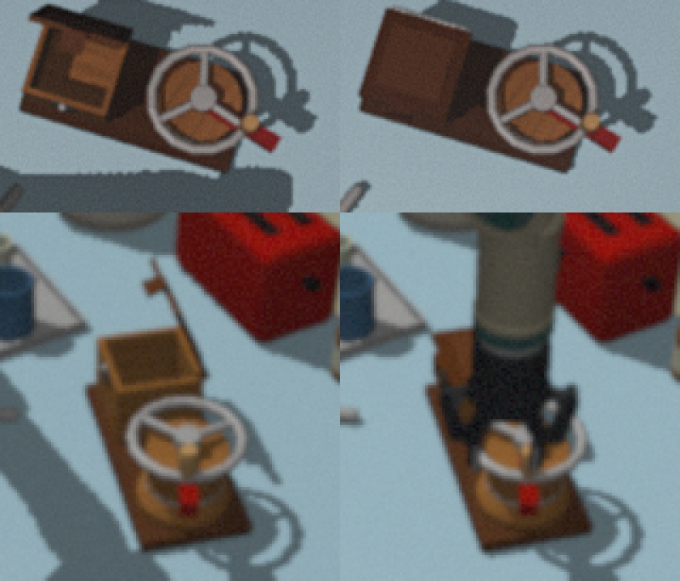

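The comparison shows the lid flat and shut. In the top crop the knob sits at the pointer, (250,122) before against (252,121) after. I'll measure that shift to sub-pixel level.

Run:
```python
from h import *
import cv2
a=cv2.imread("pics/top0.png"); 
n=np.mean([ctrl.get_image("top")["frame"][:,:,::-1] for _ in range(4)],0).astype(np.uint8)
f=lambda i:i.astype(np.float32)
def tm(cx,cy,h,nm):
    t=a[cy-h:cy+h+1,cx-h:cx+h+1]; A=cv2.resize(t,None,fx=8,fy=8,interpolation=2)
    B=cv2.resize(n[cy-h-4:cy+h+5,cx-h-4:cx+h+5],None,fx=8,fy=8,interpolation=2)
    r=cv2.matchTemplate(B,A,cv2.TM_CCOEFF_NORMED); _,m,_,p=cv2.minMaxLoc(r); print(nm,np.array(p)/8-4,round(m,3))
tm(378,198,5,"knob"); tm(378,198,4,"knob4"); tm(387,205,5,"pointer"); tm(355,187,6,"hub")
# wheel rotation: polar unwrap about hub, rim/spoke zone
img=[cv2.warpPolar(f(cv2.cvtColor(x,6)),(30,1440),(355.3,186.3),30,cv2.INTER_CUBIC) for x in (a,n)]
for lo,hi in((8,20),(8,23),(20,30)):
    q=[i[:,lo:hi]-i[:,lo:hi].mean() for i in img]; c=[(q[0]*np.roll(q[1],k,0)).sum() for k in range(-40,41)]; print(lo,hi,(np.argmax(c)-40)*.25,"deg")
```

```text
knob [ 0.375 -0.375] 0.981
knob4 [ 0.375 -0.375] 0.973
pointer [0. 0.] 0.997
hub [0. 0.] 0.989
8 20 1.5 deg
8 23 1.25 deg
20 30 0.5 deg
```

```bash
python3 -c "
from cell import ctrl
print(ctrl.finish_job(), ctrl.read_state()['clock'])"
```

```text
the job is handed in; nothing more can be done
the job is handed in; nothing more can be done
```

I pushed the lid shut first, then turned the wheel one full turn clockwise by its knob. I let go of the knob once, at about 270°, to regrip it. The job is handed in, finished a little after 22 s, with the gripper open and clear at about 300 mm height.

- **Lid:** it took about 28 N, with the fingertips at 118 mm, the height of the lid's top when shut. After the turn its edge still read 116–118 mm in both the top and side pictures. I judged the snap from that force and height, as there is no direct reading of the catch.
- **Wheel:** comparing the top picture before and after, the knob is back at the red pointer, short of the exact start by about 1.2–1.5° (1.5 mm). One of the three rotation checks, on the outer rim, gave 0.5°. I left that small gap as it was.
- **Other things:** the bowl, mug and salt shaker read within a few mm of their first positions. The side camera showed the lunch box and spoon unmoved, but the top camera's final check missed the spoon and put the lunch box on the mug. The side camera also put the mug on the knob. The egg cup had no earlier reading to compare, and its two final ones disagree, as the top camera placed it on the pointer. I took these odd readings as detector errors. The tray was not rechecked.

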